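# Take the keyhole-hung pen box down from the desk panel

### The job

The light blue pen box hangs on the perforated desk panel by two keyhole slots. Without forcing it against its studs, slide it along the panel until both studs sit in the wide ends of the slots, lift it off the panel, and set it down upright in the middle of the cork mat, ready to be filled. Leave everything else on the desk where it is.

Things in the scene. Friction and masses are not known exactly. Their poses are not given: they have to be found in the camera images.
- penbox_mid (a point): Empty light blue open-topped sheet-steel pen box, loose, 0.24 to 0.38 kg: 180 mm wide (own y), 76 mm deep (x), front and ends 60 mm high, back plate 80 mm, walls and floor 3 mm. Point: box centre, 30 mm above its underside. Box +x goes from its front to its back plate, square into the panel; z up; +y along the panel, to the left for one who faces the panel.
- penbox_hole (a point): Centre of the wide end of one keyhole in the back plate (box y = +69 mm, 62 mm above the underside); the other's is at y = -21 mm. Wide end: eight-sided hole 20 mm across; from it a level slot 8 mm high runs to -y and ends 50 mm from this centre. The box hangs with the slots' upper edges on the studs' shanks, so it slides towards its -y to bring the wide ends to the studs.
- penbox: The pen box again, origin at the centre of its underside. The slide needed is 14 to 46 mm, unknown: feel for it. When the wide ends reach the studs the box drops about 6 mm and catches against further sliding. The studs' heads still hold it; they pass only when it is raised again about 6 mm (within 3 mm), studs within 3 mm of the holes' middle along the panel.
- penbox_lip (a point): Top of the box's front lip, at its middle, 60 mm above the underside. The lip is a folded channel 10 mm thick (box x), 20 mm high, 180 mm long: the place to grip the box from above. The point is mid-thickness, 33 mm in front of the box's middle. Behind the lip the box is free for 63 mm to the back plate and 57 mm deep; the stud heads stick some 5 mm into it from the back.
- penbox_end (a point): Middle of the outside of the box's +y end wall (90 mm from the box's centre, 30 mm above the underside). Pushing here towards the box's -y slides the box towards the wide ends; it takes about 1 to 4 N, least close to the panel, until it catches. About 120 mm of panel is free beyond this end.
- penbox_foot (a point): Centre of the underside of the pen box; axes as for penbox_mid. As it hangs it is about 45 mm above the desk.
- panel: Grey perforated steel panel, upright, fixed, 420 mm long (own y), 132 mm high, a 26 mm post at each end. Origin on the desk under the middle of its front face; +x into the panel, away from the box. Two shouldered studs on the front face, 90 mm apart, 108 mm up: shank 6 mm thick, head 13 mm across, 5 mm between panel and head. Their place along the panel varies and is not given.
- mat_top (a point): Cork mat on the desk, fixed, 220 by 240 mm (x, y) and 4 mm thick; the point is the centre of its top face.
- mouse_mid (a point): Grey computer mouse, about 80 by 60 by 36 mm, loose bystander; its centre.
- glue_mid (a point): Glue stick standing upright, yellow with a red cap, 29 mm across, 90 mm high, loose bystander; its centre.
- eraser_mid (a point): White eraser with a blue sleeve, 43 by 20 by 12 mm, loose bystander; its centre.
- piggy_mid (a point): Small yellow piggy figurine, 52 mm across, 50 mm high, loose bystander; its centre.
- stapler_mid (a point): Red and black stapler, 125 by 34 by 45 mm, loose bystander; its centre.
- marker_mid (a point): Green and black highlighter lying down, 110 by 17 by 17 mm, loose bystander; its centre.
There are look-alikes about, which are no part of the job. Of the things that look like the penbox, the largest one is meant.

How it is judged:
By the outcome, as a careful person would: the job done as asked, in the order asked, and still so for the second after the job is handed in, with the robot touching nothing.
It also fails if it takes over 56 s, if anything falls off the work surface, if the arm or the gripper's body presses on something with over 40 N, if the wrist force passes 120 N, or if a joint passes its speed limit or range.

### The arm

A 6-joint arm with a two-finger parallel gripper is mounted at the origin on the work surface. World frame = base frame: x ahead of the robot, y to its left, z up, the work surface at z = 0. Lengths are in mm, angles in rad, forces in N, time in s.
With the tool pointing down it reaches from about 350 to 975 mm from the base axis. Payload 7.1 kg.
Tool frame: the origin (TCP) lies at the very end of the fingers, on their centre line; the grasp point (between the pads) lies 19 mm behind it (ctrl.grip_point_offset is the distance from the TCP to the grasp point, in mm); z points along the fingers, y is the direction in which the jaws open and shut (so a half turn about z gives the same grasp; the last joint's range is limited). The gripper opens to 88 mm and grips with 3 to 60 N. Pads are 20 mm wide; open, the fingers measure 115 mm over their backs; the gripper's body (75 mm by 178 mm) begins 61 mm behind the grasp point.
Start: joints at [-1.314, 0.423, 1.63, -0, 1.089, -0.019], TCP at [170.216, -601.358, 222.675] pointing down, gripper open.
Joint ranges: [-3, 3], [-0.9, 2.11], [0.09, 2.58], [-1.31, 4.45], [0.11, 2.69], [-2.54, 2.54]. Speed limits (rad/s): [2.39, 2.39, 3.01, 3.14, 3.14, 3.14].

### API

Orientations are given as a rotation vector (axis times angle).
In Python, from workcell import ctrl gives the robot as it stands.
- The arm moves only by the tool move_arm, never from a script. Its argument "increments" is one flat list of numbers, 5 for each row, row after row: the closure in counts, from 0 (fully open) to 255 (shut), then the shift along the tool's x, y, z in mm, then the turn about the tool's z in degrees. In form: [grip, dx, dy, dz, yaw, grip, dx, dy, dz, yaw, ...]. A call has 1 to 12 rows; each row is the pose to reach, as a shift and turn from the pose measured when the call began, along the tool's axes at that moment; what a row does not reach only later rows make up. A row lasts 1/8 s, in which the tool goes at most 62.5 mm and 10.7 degrees, less where a joint would pass 70% of its speed; a pose out of reach is approached as far as the arm can. A call with a gripper value outside its range is refused whole. The fingers move at their own pace and stop on an object; the grip force is fixed at half the most. Time passes only in rows, so rows that repeat a pose let the fingers close. It gives the time, the measured TCP pose, the force and the opening at its end, in the units of the state.
- ctrl.get_obs(): the state, without advancing time (a new reading comes with each control period).
- ctrl.get_image(name): name is "side" or "top"; returns a dict with "frame" (384x512x3 uint8, red, green, blue), "vertical_fov" (degrees; the focal length in pixels is half the picture's height over the tangent of half this angle, whatever the lens; pixels are square), "cx", "cy" (the principal point, pixels), "pose" (4x4, takes a point from camera to world coordinates). Camera axes: x right, y down, z forward; pixel columns grow to the right and rows downward; lengths in mm; the calibration is good to about 2 mm. A picture is of the moment at which its call begins. There is no depth.
- ctrl.close_job(): hands the job in, once; it reports no verdict.
The state is a dict: "t": time; "qpos": joint angles; "qvel": joint speeds; "joint_torque": joint torques, N m; "ee_pos": TCP position; "orientation": TCP orientation; "ft_force": force on the tool from outside, world axes, zero at the start; "moment": the same for the moment, N m; "width": finger opening in mm.
Only numpy, scipy, OpenCV 4.12 (cv2) and the standard library are available. Lean on these libraries where they do the work, as an engineer would, in place of code of your own. Each camera call takes 0.05 s, during which the arm holds its last target.

## Working session

There is one attempt and no reset: what is moved stays moved. The work goes in short steps, Python scripts to look and compute and a tool call to move; the robot and the scene stay as the last step left them, time stands still between calls to the robot, and variables do not carry over. Pictures are saved under pics/ and viewed, and the job is handed in when it is done.

Besides the shell and the picture viewer there is one more tool, called after "Call:" as a command line: name --argument value ..., lists and objects as JSON in quotes. move_arm: Moves the arm, as the interface text tells. Its arguments: {"type":"object","properties":{"increments":{"type":"array","items":{"type":"number"}}},"required":["increments"]}

```bash
ls; mkdir -p pics
cat > h.py <<'E'
import numpy as np, cv2
from workcell import ctrl
def snap(n,fn):
    d=ctrl.get_image(n); cv2.imwrite('pics/'+fn+'.png',d['frame'][:,:,::-1]); np.savez('pics/'+fn+'.npz',**d); return d
def load(fn): return dict(np.load('pics/'+fn+'.npz'))
def ray(d,u,v):
    H=d['frame'].shape[0]; f=H/2/np.tan(np.radians(float(d['vertical_fov']))/2)
    r=d['pose'][:3,:3]@np.array([(u-d['cx'])/f,(v-d['cy'])/f,1]); return d['pose'][:3,3],r/np.linalg.norm(r)
def onz(d,u,v,z):
    o,r=ray(d,u,v); return o+r*(z-o[2])/r[2]
def tri(d1,p1,d2,p2):
    A=[];b=[]
    for d,p in((d1,p1),(d2,p2)):
        o,r=ray(d,*p); P=np.eye(3)-np.outer(r,r); A.append(P); b.append(P@o)
    return np.linalg.lstsq(np.vstack(A),np.hstack(b),rcond=None)[0]
def proj(d,p):
    H=d['frame'].shape[0]; f=H/2/np.tan(np.radians(float(d['vertical_fov']))/2)
    q=d['pose'][:3,:3].T@(np.array(p)-d['pose'][:3,3]); return q[0]/q[2]*f+d['cx'],q[1]/q[2]*f+d['cy']
E
python3 - <<'E'
from h import *
for n in('side','top'):
    d=snap(n,n+'0'); print(n,d['vertical_fov'],d['cx'],d['cy'],d['pose'].round(3).tolist())
    print({k:d[k] for k in d if k not in('frame','pose')})
print(ctrl.get_obs())
E
```

```text
pics
side 55.02600282327206 257.9865896826385 194.02329651089676 [[-0.905, -0.29, 0.311, 141.289], [-0.425, 0.648, -0.632, 771.842], [-0.018, -0.704, -0.71, 927.816], [0.0, 0.0, 0.0, 1.0]]
{'vertical_fov': 55.02600282327206, 'cx': 257.9865896826385, 'cy': 194.02329651089676}
top 56.376789712191766 255.13155655106016 188.53487375132204 [[0.02, -0.995, 0.098, 409.626], [-1.0, -0.019, 0.019, -6.924], [-0.017, -0.098, -0.995, 1089.677], [0.0, 0.0, 0.0, 1.0]]
{'vertical_fov': 56.376789712191766, 'cx': 255.13155655106016, 'cy': 188.53487375132204}
{'t': 0.1, 'qpos': array([-1.31402378e+00,  4.23768970e-01,  1.63059235e+00,  1.00070495e-05,
        1.08859356e+00, -1.89716458e-02]), 'qvel': array([ 0.00030884, -0.00062896, -0.00070193, -0.00047047, -0.00088343,
       -0.00157038]), 'joint_torque': array([-3.66700542e-04, -5.45613241e+01, -2.74325019e+01,  6.44452544e-02,
        1.87877723e-02, -3.02394551e-05]), 'ee_pos': array([ 170.083872  , -600.90063924,  221.98492804]), 'orientation': array([-3.11044128e+00, -4.31573763e-01,  2.39895062e-04]), 'ft_force': array([-0.93000825, -0.11768313,  0.12569026]), 'moment': array([0.06035295, 0.04666819, 0.04807636]), 'width': 87.92304991622474}
```

View pics/side0.png

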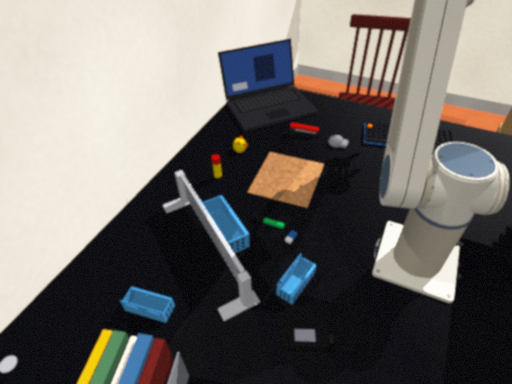

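View pics/top0.png

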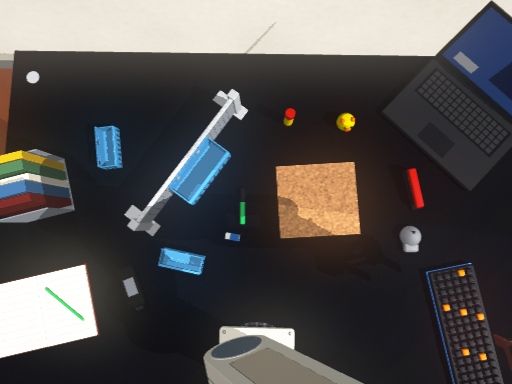

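Three light blue boxes could be mistaken for each other in the top view: (108,147), standing loose behind the panel; (182,260), standing loose in front; and (200,171), hanging on the panel. The last is the largest and is the one described, so I'll check it in a close crop.

Run:
```python
from h import *
a=load('top0')['frame'][80:245,110:265,::-1]; b=load('side0')['frame'][160:325,155:310,::-1]
cv2.imwrite('pics/crop0.png',np.hstack([cv2.resize(a,(395,420),interpolation=2),cv2.resize(b,(395,420),interpolation=2)]))
```

```text
(no output)
```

View pics/crop0.png

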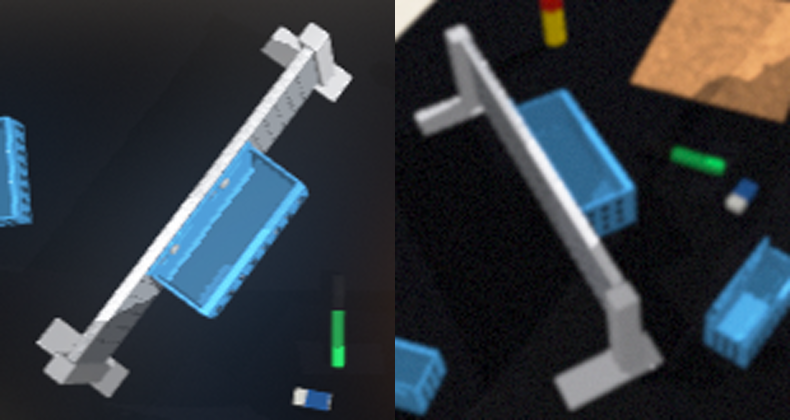

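Run:
```python
from h import *
a=load('top0')['frame'][130:210,160:240,::-1]; 
cv2.imwrite('pics/crop1.png',cv2.resize(a,(600,600),interpolation=0))
b=load('side0')['frame'][170:255,190:270,::-1]
cv2.imwrite('pics/crop2.png',cv2.resize(b,(560,595),interpolation=0))
```

```text
(no output)
```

View pics/crop1.png

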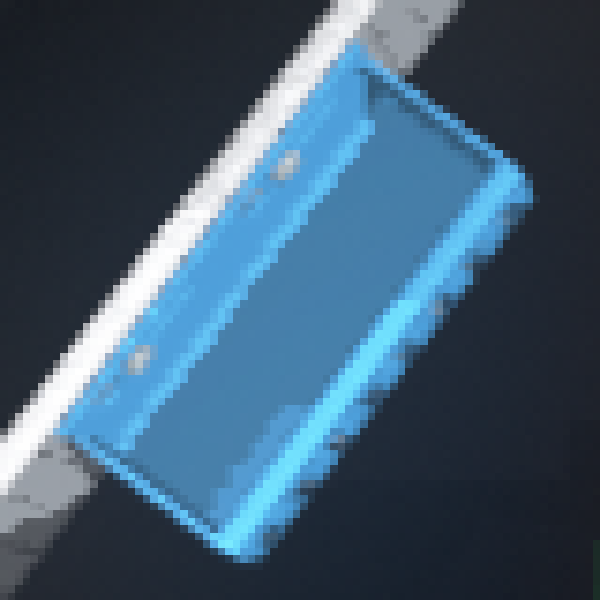

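View pics/crop2.png

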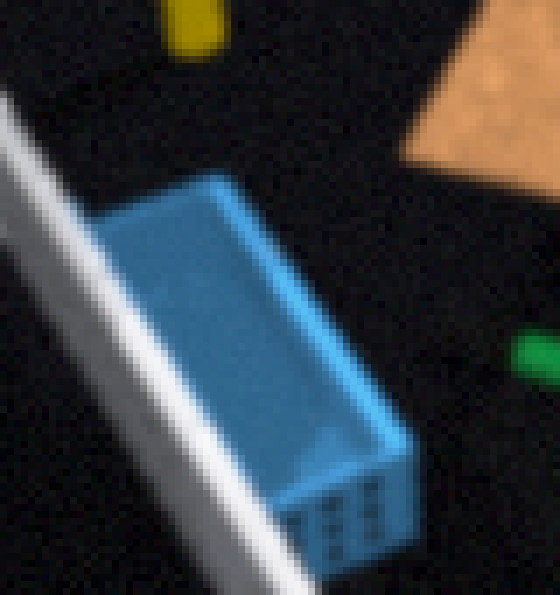

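Run:
```python
from h import *
t=load('top0'); s=load('side0')
T=lambda x,y:(160+x/7.5-.5,130+y/7.5-.5)
S=lambda x,y:(190+x/7-.5,170+y/7-.5)
r=onz(t,*T(508,172),105); l=onz(t,*T(235,543),105)
print('lip ends',r.round(1),l.round(1),np.linalg.norm(r-l))
br=onz(t,*T(352,40),125); bl=onz(t,*T(62,430),125)
print('back ends',br.round(1),bl.round(1),np.linalg.norm(br-bl))
s1=onz(t,*T(286,165),108); s2=onz(t,*T(140,360),108)
print('studs',s1.round(1),s2.round(1),np.linalg.norm(s1-s2))
print('tri far/near lip corners',tri(t,T(525,172),s,S(230,178)).round(1),tri(t,T(245,553),s,S(410,440)).round(1))
for n,a,b in(('lip',r,l),('back',br,bl),('stud',s1,s2)):
    print(n,np.degrees(np.arctan2(*(b-a)[[1,0]])), ((a+b)/2).round(1))
y=(bl-br);y[2]=0;y/=np.linalg.norm(y)
c=(r+l+br+bl)/4
print('stud boxy',(s1-c)@y,(s2-c)@y)
# panel top edges
g=cv2.cvtColor(t['frame'],cv2.COLOR_RGB2HSV)
m=cv2.inRange(cv2.cvtColor(t['frame'],cv2.COLOR_RGB2HSV),(8,80,70),(22,255,255)); 
m=cv2.morphologyEx(m,cv2.MORPH_OPEN,np.ones((5,5)))
cs=max(cv2.findContours(m,0,2)[0],key=cv2.contourArea); R=cv2.minAreaRect(cs); bx=cv2.boxPoints(R); print(R)
P=np.array([onz(t,*p,4) for p in bx]);print(P.round(1),P.mean(0))
print('fov check',np.linalg.norm(P[0]-P[1]),np.linalg.norm(P[1]-P[2]))
from scipy.spatial.transform import Rotation as Ro
print(Ro.from_rotvec(ctrl.get_obs()['orientation']).as_matrix().round(3))
for n,p in dict(glue=(289,117),piggy=(346,122),marker=(242,206),eraser=(232,237),stapler=(415,188),mouse=(410,239)).items(): print(n,onz(t,*p,20).round(0))
```

```text
lip ends [606.2  91.7 105. ] [466.  188.5 105. ] 170.3798784229935
back ends [650.4 148.5 125. ] [504.6 249.  125. ] 177.108662882663
studs [606.9 174.2 108. ] [532.8 225.7 108. ] 90.19014465151986
tri far/near lip corners [606.2  85.4 100.7] [463.6 186.1  99.4]
lip 145.41301394353184 [536.1 140.1 105. ]
back 145.4316119175014 [577.5 198.7 125. ]
stud 145.20733231964513 [569.8 199.9 108. ]
stud boxy -38.498021786132846 51.691431889637144
((317.6848449707031, 199.95718383789062), (73.35687255859375, 81.0917739868164), 86.42366790771484)
[[ 587.1  -45.5    4. ]
 [ 607.1 -292.3    4. ]
 [ 385.4 -304.4    4. ]
 [ 365.3  -62.6    4. ]] [ 486.24650185 -176.19450598    4.        ]
fov check 247.5345966258598 222.0477235443713
[[ 0.962  0.272 -0.   ]
 [ 0.272 -0.962  0.001]
 [ 0.    -0.001 -1.   ]]
glue [736. -86.  20.]
piggy [ 723. -259.   20.]
marker [462.  52.  20.]
eraser [369.  79.  20.]
stapler [ 525. -463.   20.]
mouse [ 374. -445.   20.]
```

The crop confirms it: a big blue box flush on the panel, with stud heads in its back plate at about (198,152) and (178,178). The slide works out at about 17 mm. First I'll go round to the panel side with the fingers shut.

Call:
move_arm --increments '[255,44,-28,0,-10,255,88,-56,0,-20,255,136,-86,0,-30,255,184,-118,0,-40,255,232,-150,0,-50,255,282,-182,0,-60,255,332,-214,0,-70,255,394,-253,0,-80,255,408,-310,0,-90,255,422,-370,0,-100,255,436,-430,0,-110,255,450,-490,0,-120]'

```text
t: 1.6
ee_pos: [469.2, -6.6, 222.6]
orientation: [-1.174, -2.913, -0.002]
ft_force: [-0.2, 0.2, -0.2]
width: 0.7
```

```bash
cat >> h.py <<'E'
from scipy.spatial.transform import Rotation as Ro
C=np.array([556,168.]);BX=np.array([.568,.823]);BY=np.array([-.823,.568])
def st(goal=None,ang=None):
    o=ctrl.get_obs();R=Ro.from_rotvec(o['orientation']).as_matrix();p=o['ee_pos']
    a=np.degrees(np.arctan2(R[1,0],R[0,0]))
    print('t',round(o['t'],2),'p',p.round(1),'ang',a.round(2),'F',o['ft_force'].round(2),'Fbox',(o['ft_force'][:2]@BX).round(2),(o['ft_force'][:2]@BY).round(2),'w',round(o['width'],1),'box',((p[:2]-C)@BX).round(1),((p[:2]-C)@BY).round(1),'tilt',R[2].round(4))
    if goal is not None: print('inc',(R.T@(np.array(goal)-p)).round(1),'yaw',None if ang is None else -((ang-a+180)%360-180))
def bp(x,y,z): q=C+x*BX+y*BY; return [q[0],q[1],z]
E
python3 -c "
from h import *
st(bp(14,128,215),145.4)"
```

```text
t 1.6 p [469.2  -6.6 222.6] ang 136.12 F [-0.22  0.19 -0.17] Fbox 0.03 0.29 w 0.7 box -193.0 -27.8 tilt [ 1.2e-03  7.0e-04 -1.0e+00]
inc [187.1 179.2   7.9] yaw -9.283735902297764
```

Call:
move_arm --increments '[255,45,43,0,-4,255,90,86,0,-9.3,255,135,130,0,-9.3,255,187,179,0,-9.3,255,187,179,8,-9.3,255,187,179,8,-9.3,255,187,179,8,-9.3]'

```text
t: 2.48
ee_pos: [458.4, 250.6, 214.7]
orientation: [-0.935, -2.998, -0.0]
ft_force: [0.3, 0.6, 1.7]
width: 0.3
```

Run:
```python
from h import *
st(bp(14,128,70),145.4)
d=snap('top','top1')
a=d['frame'][110:250,100:250,::-1]; cv2.imwrite('pics/crop3.png',cv2.resize(a,(600,560),interpolation=0))
```

```text
t 2.48 p [458.4 250.6 214.7] ang 145.35 F [0.32 0.62 1.73] Fbox 0.69 0.09 w 0.3 box 12.6 127.2 tilt [ 1.4e-03 -2.0e-04 -1.0e+00]
inc [  0.6   1.5 144.7] yaw -0.05278486472687405
```

View pics/crop3.png

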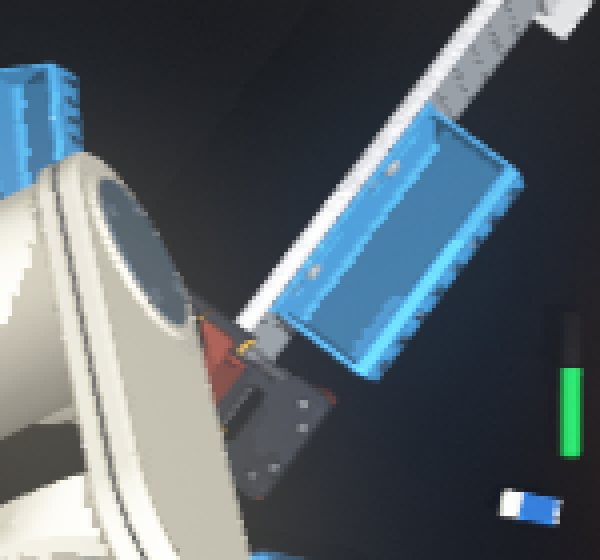

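The gripper is 37 mm beyond the box's +y end, which is at crop (320,345), and clear of it. Descending.

Call:
move_arm --increments '[255,0,1,50,0,255,0,1,100,0,255,0,1,130,0,255,0,1,144,0,255,0,1,144,0,255,0,1,144,0]'

```text
t: 3.28
ee_pos: [460.1, 251.6, 72.1]
orientation: [0.937, 2.998, 0.003]
ft_force: [0.0, 0.6, 0.1]
width: 0.4
```

```bash
python3 -c "
from h import *
st(bp(14,100,70),145.4)"
```

```text
t 3.27 p [460.1 251.6  72.1] ang 145.29 F [0.04 0.63 0.12] Fbox 0.54 0.32 w 0.4 box 14.4 126.4 tilt [ 2.0e-04  2.1e-03 -1.0e+00]
inc [-26.4  -0.3   2.1] yaw -0.11311814654177965
```

Approaching gently until contact.

Call:
move_arm --increments '[255,-10,0,0,0,255,-18,0,0,0,255,-22,0,0,0,255,-23,0,0,0,255,-24,0,0,0]'

```text
t: 3.9
ee_pos: [479.7, 237.9, 72.0]
orientation: [0.937, 2.998, 0.003]
ft_force: [-0.8, 1.0, 0.4]
width: 0.6
```

```bash
python3 -c "
from h import *
st()"
```

```text
t 3.9 p [479.7 237.9  72. ] ang 145.28 F [-0.78  1.02  0.39] Fbox 0.4 1.22 w 0.6 box 14.2 102.5 tilt [ 3.0e-04  1.9e-03 -1.0e+00]
```

Call:
move_arm --increments '[255,-1,0,0,0,255,-2,0,0,0,255,-3,0,0,0,255,-4,0,0,0]'

```text
t: 4.4
ee_pos: [482.8, 235.6, 71.9]
orientation: [-0.937, -2.998, -0.003]
ft_force: [-1.7, 2.0, -0.1]
width: 0.7
```

```bash
python3 -c "
from h import *
st()"
```

```text
t 4.4 p [482.8 235.6  71.9] ang 145.29 F [-1.72  1.98 -0.07] Fbox 0.65 2.54 w 0.7 box 14.1 98.7 tilt [ 7.0e-04  1.6e-03 -1.0e+00]
```

Call:
move_arm --increments '[255,-1,0,0,0,255,-2,0,0,0,255,-3,0,0,0,255,-4,0,0,0]'

```text
t: 4.9
ee_pos: [486.2, 233.2, 71.9]
orientation: [-0.937, -2.999, -0.003]
ft_force: [-1.0, 1.0, -0.3]
width: 0.8
```

```bash
python3 -c "
from h import *
st()"
```

```text
t 4.9 p [486.2 233.2  71.9] ang 145.29 F [-0.96  0.98 -0.29] Fbox 0.26 1.35 w 0.8 box 14.0 94.5 tilt [ 5.0e-04  1.6e-03 -1.0e+00]
```

Call:
move_arm --increments '[255,-1.5,0,0,0,255,-3,0,0,0,255,-4.5,0,0,0,255,-6,0,0,0]'

```text
t: 5.4
ee_pos: [491.4, 229.7, 72.0]
orientation: [0.937, 2.998, 0.003]
ft_force: [-0.9, 0.1, 0.4]
width: 0.5
```

```bash
python3 -c "
from h import *
st()
d=snap('top','top2')
a=d['frame'][110:250,100:250,::-1]; cv2.imwrite('pics/crop4.png',cv2.resize(a,(750,700),interpolation=0)[:600])"
```

```text
t 5.4 p [491.4 229.7  72. ] ang 145.29 F [-0.9   0.05  0.43] Fbox -0.47 0.77 w 0.5 box 14.1 88.2 tilt [ 3.0e-04  1.7e-03 -1.0e+00]
```

View pics/crop4.png

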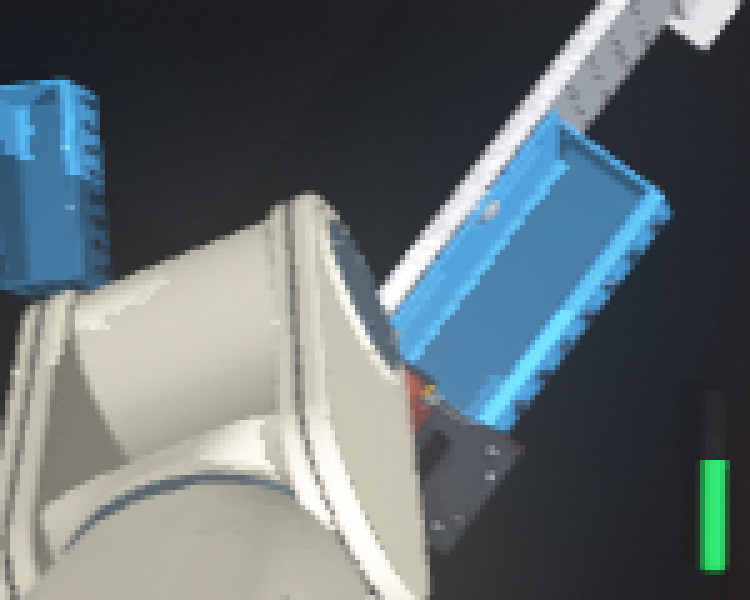

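The box has slid about 12 mm; its -y back corner is now at about (211,132). Next come fine steps, feeling for the catch.

Call:
move_arm --increments '[255,-1,0,0,0,255,-2,0,0,0,255,-2,0,0,0]'

```text
t: 5.82
ee_pos: [493.0, 228.5, 71.9]
orientation: [0.937, 2.999, 0.002]
ft_force: [-0.4, -0.2, -1.1]
width: 0.6
```

```bash
python3 -c "
from h import *
st()"
```

```text
t 5.83 p [493.  228.5  71.9] ang 145.29 F [-0.44 -0.15 -1.09] Fbox -0.38 0.28 w 0.6 box 14.0 86.2 tilt [ 5.0e-04  1.5e-03 -1.0e+00]
```

Call:
move_arm --increments '[255,-1,0,0,0,255,-2,0,0,0,255,-2,0,0,0]'

```text
t: 6.2
ee_pos: [494.7, 227.3, 71.9]
orientation: [0.937, 2.998, 0.002]
ft_force: [-0.9, 1.5, -0.8]
width: 0.2
```

```bash
python3 -c "
from h import *
st()"
```

```text
t 6.2 p [494.7 227.3  71.9] ang 145.29 F [-0.88  1.5  -0.82] Fbox 0.74 1.58 w 0.2 box 14.0 84.1 tilt [ 4.0e-04  1.5e-03 -1.0e+00]
```

Call:
move_arm --increments '[255,-1,0,0,0,255,-1.5,0,0,0,255,-1.5,0,0,0]'

```text
t: 6.58
ee_pos: [496.0, 226.4, 71.9]
orientation: [0.937, 2.998, 0.002]
ft_force: [-0.4, 1.3, -0.9]
width: 0.1
```

```bash
python3 -c "
from h import *
st()"
```

```text
t 6.58 p [496.  226.4  71.9] ang 145.29 F [-0.38  1.32 -0.92] Fbox 0.87 1.06 w 0.1 box 14.0 82.5 tilt [ 3.0e-04  1.5e-03 -1.0e+00]
```

Call:
move_arm --increments '[255,-1,0,0,0,255,-1.5,0,0,0,255,-1.5,0,0,0]'

```text
t: 6.95
ee_pos: [497.0, 225.6, 71.8]
orientation: [-0.937, -2.998, -0.002]
ft_force: [-4.9, 3.5, 0.0]
width: 0.7
```

```bash
python3 -c "
from h import *
st()
d=snap('top','top3')
a=d['frame'][110:250,100:250,::-1]; cv2.imwrite('pics/crop5.png',cv2.resize(a,(750,700),interpolation=0)[:600])"
```

```text
t 6.95 p [497.  225.6  71.8] ang 145.28 F [-4.94  3.51  0.  ] Fbox 0.08 6.06 w 0.7 box 13.9 81.3 tilt [ 7.0e-04  1.3e-03 -1.0e+00]
```

View pics/crop5.png

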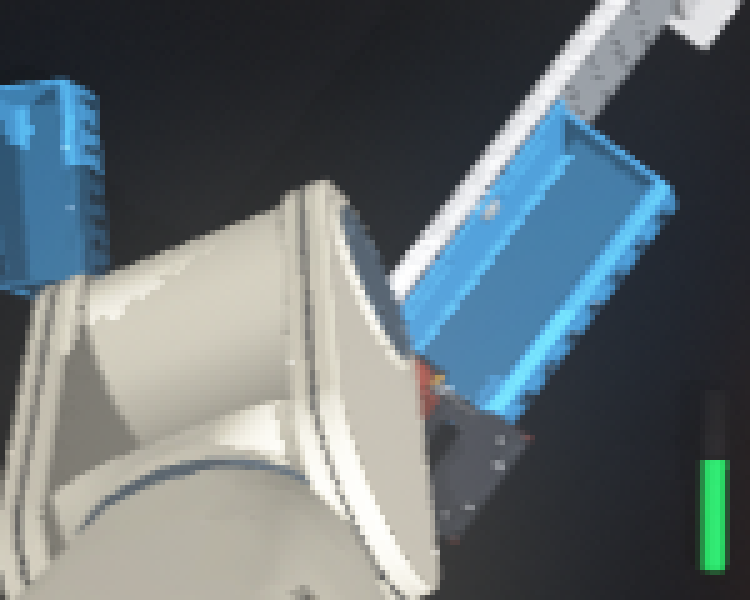

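The push force jumped to 6 N at tool y=81 after about 18 mm of slide, as against the 17 mm expected, so the box has caught. I'll back off and rise.

Call:
move_arm --increments '[255,10,0,0,0,255,40,0,0,0,200,40,0,-40,0,150,40,0,-90,0,150,40,0,-130,0,150,40,0,-130,0]'

```text
t: 7.75
ee_pos: [466.0, 249.2, 205.2]
orientation: [0.935, 2.993, 0.01]
ft_force: [-0.3, 0.3, -0.4]
width: 34.7
```

```bash
python3 -c "
from h import *
st()
d=snap('top','top4')
a=d['frame'][120:200,165:245,::-1]; cv2.imwrite('pics/crop6.png',cv2.resize(a,(600,600),interpolation=0))
d=snap('side','side4')
a=d['frame'][160:260,170:290,::-1]; cv2.imwrite('pics/crop7.png',cv2.resize(a,(720,600),interpolation=0))
"
```

```text
t 7.75 p [466.  249.2 205.2] ang 145.31 F [-0.27  0.33 -0.38] Fbox 0.11 0.41 w 34.7 box 15.7 120.2 tilt [-0.0034  0.0075 -1.    ]
```

View pics/crop6.png

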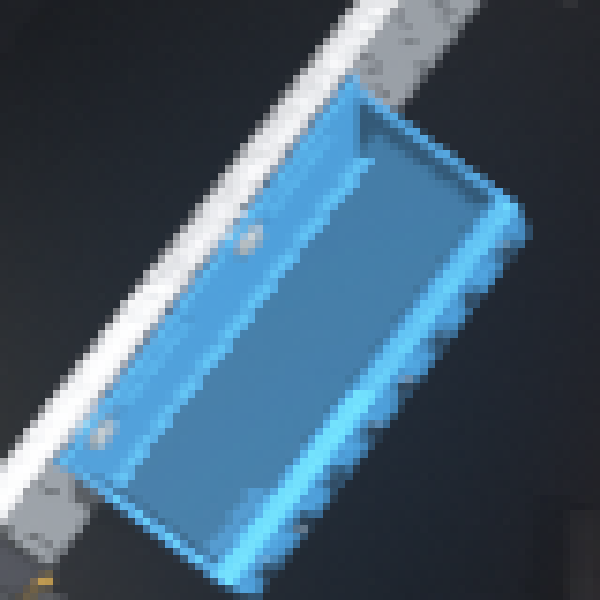

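View pics/crop7.png

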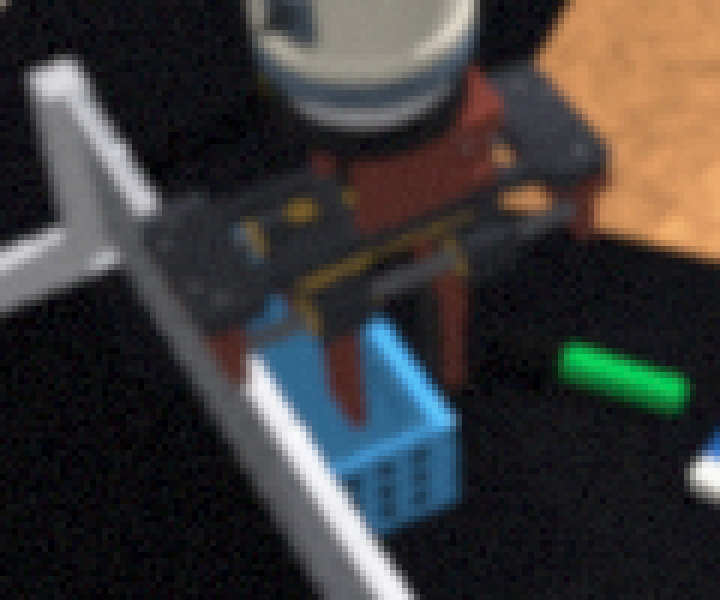

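Run:
```python
from h import *
t=load('top4'); T=lambda x,y:(165+x/7.5-.5,120+y/7.5-.5)
for z0 in (45,39):
  r=onz(t,*T(503,208),z0+60); l=onz(t,*T(230,577),z0+60); br=onz(t,*T(350,78),z0+80); bl=onz(t,*T(58,460),z0+80)
  s1=onz(t,*T(247,238),108); s2=onz(t,*T(102,435),108)
  c1=(r+l)/2; c1=c1[:2]+33*BX; c2=(br+bl)/2; c2=c2[:2]-36.5*BX
  print(z0,'c',c1.round(1),c2.round(1),'studs in box y',[((s[:2]-c)@BY).round(1) for s in(s1,s2) for c in (c1,c2)], 'shift',((c1+c2)/2-C)@BY,((c1+c2)/2-C)@BX)
  print('lens',np.linalg.norm(r-l),np.linalg.norm(br-bl))
# height check via lip corners, side offset (170,160) scale 6
s=load('side4'); S=lambda x,y:(170+x/6-.5,160+y/6-.5)
print(tri(t,T(238,585),s,S(455,422)).round(1))
s0=load('side0');t0=load('top0')
print(tri(t0,(160+245/7.5-.5,130+553/7.5-.5),s0,(190+410/7-.5,170+440/7-.5)).round(1))
```

```text
45 c [570.  155.7] [572.1 156.6] studs in box y [np.float64(-20.1), np.float64(-18.9), np.float64(70.5), np.float64(71.7)] shift -19.131787200725743 -1.1832463736944392
lens 170.22257168311262 175.65242481889416
39 c [570.9 156.5] [573.3 157.8] studs in box y [np.float64(-19.9), np.float64(-18.6), np.float64(70.7), np.float64(72.0)] shift -19.379567798889475 0.22066520056367298
lens 171.2598005519959 176.74492990476028
[479.1 176.2  92.3]
[463.6 186.1  99.4]
```

The box has dropped (its lip corner is about 7 mm lower by triangulation) and the studs sit about 1–2 mm past the holes' middle, seen at crop (247,238) and (102,435). Now I'll go over the lip.

```bash
sed -i 's/^C=np.array(\[556,168.\])/C=np.array([571.7,157.1])/' h.py; python3 -c "
from h import *
st(bp(-33,0,205),145.4)"
```

```text
t 7.85 p [463.9 248.1 201.8] ang 145.3 F [-0.55 -0.48 -0.49] Fbox -0.71 0.18 w 35.8 box 13.7 140.4 tilt [-0.      0.0018 -1.    ]
inc [-140.5  -46.4   -3.3] yaw -0.1014856045589454
```

Call:
move_arm --increments '[80,-50,-16,0,0,80,-100,-32,0,0,80,-140.5,-46.4,0,0,80,-140.5,-46.4,30,0,80,-140.5,-46.4,60,0,80,-140.5,-46.4,60,0,80,-140.5,-46.4,60,0]'

```text
t: 8.72
ee_pos: [552.9, 130.1, 141.5]
orientation: [-0.936, -2.999, -0.002]
ft_force: [0.7, -0.2, 0.3]
width: 60.5
```

```bash
python3 -c "
from h import *
st(bp(-33,0,74),145.4)
d=snap('side','side5')
a=d['frame'][160:260,170:290,::-1]; cv2.imwrite('pics/crop8.png',cv2.resize(a,(720,600),interpolation=0))
"
```

```text
t 8.72 p [552.9 130.1 141.5] ang 145.31 F [ 0.71 -0.2   0.29] Fbox 0.24 -0.69 w 60.5 box -32.9 0.1 tilt [ 5.e-04  1.e-03 -1.e+00]
inc [-0.2 -0.2 67.5] yaw -0.08867114825500266
```

View pics/crop8.png

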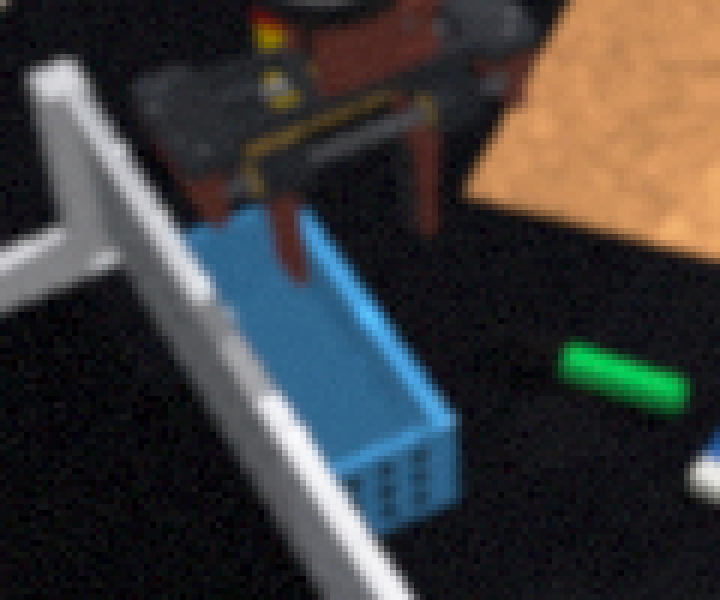

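The fingers straddle the lip, with tips at (303,280) and (430,230) in the crop. Descending and closing slowly.

Call:
move_arm --increments '[80,0,0,30,0,80,0,0,55,0,80,0,0,67,0,80,0,0,67,0,150,0,0,67,0,190,0,0,67,0,190,0,0,67,0]'

```text
t: 9.65
ee_pos: [553.9, 130.5, 75.8]
orientation: [0.936, 2.997, 0.004]
ft_force: [-0.2, -0.4, 0.3]
width: 33.9
```

```bash
python3 -c "
from h import *
st()
d=snap('top','top6')
a=d['frame'][110:210,150:270,::-1]; a=cv2.resize(a,(720,600),interpolation=0)
cv2.imwrite('pics/crop9.png',a)
"
```

```text
t 9.65 p [553.9 130.5  75.8] ang 145.32 F [-0.15 -0.39  0.28] Fbox -0.41 -0.1 w 33.9 box -32.0 -0.4 tilt [-0.0012  0.0029 -1.    ]
```

View pics/crop9.png

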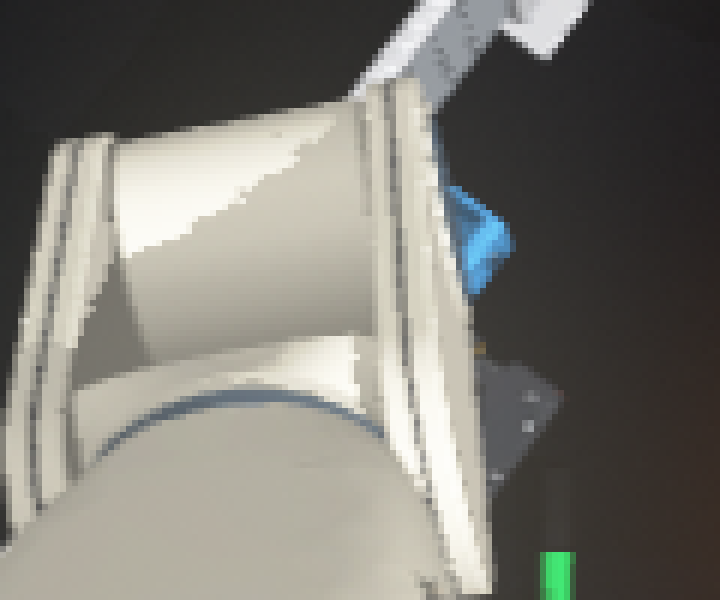

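The arm hides the box from above, so I'll go by force. Closing to just wider than the lip.

Call:
move_arm --increments '[205,0,0,0,0,208,0,0,0,0,208,0,0,0,0]'

```text
t: 10.07
ee_pos: [553.7, 130.5, 75.7]
orientation: [0.936, 2.997, 0.003]
ft_force: [0.4, 0.0, 0.3]
width: 16.2
```

```bash
python3 -c "
from h import *
st()"
```

```text
t 10.07 p [553.7 130.5  75.7] ang 145.32 F [0.44 0.04 0.32] Fbox 0.29 -0.34 w 16.2 box -32.1 -0.4 tilt [-0.001   0.0026 -1.    ]
```

Call:
move_arm --increments '[214,0,0,0,0,218,0,0,0,0,218,0,0,0,0]'

```text
t: 10.45
ee_pos: [553.7, 130.5, 75.7]
orientation: [0.936, 2.997, 0.004]
ft_force: [-0.0, 0.4, -0.6]
width: 12.9
```

```bash
python3 -c "
from h import *
st()"
```

```text
t 10.45 p [553.7 130.5  75.7] ang 145.31 F [-0.02  0.35 -0.61] Fbox 0.28 0.22 w 12.9 box -32.1 -0.4 tilt [-0.001   0.0027 -1.    ]
```

Call:
move_arm --increments '[223,0,0,0,0,228,0,0,0,0,240,0,0,0,0,255,0,0,0,0,255,0,0,0,0]'

```text
t: 11.08
ee_pos: [553.8, 130.5, 75.8]
orientation: [0.936, 2.997, 0.004]
ft_force: [-1.3, -1.0, 3.2]
width: 10.0
```

```bash
python3 -c "
from h import *
st()"
```

```text
t 11.07 p [553.8 130.5  75.8] ang 145.31 F [-1.33 -0.95  3.18] Fbox -1.54 0.55 w 10.0 box -32.1 -0.4 tilt [-0.0012  0.0029 -1.    ]
```

Call:
move_arm --increments '[255,0,0,-2,0,255,0,0,-4,0,255,0.5,0,-6,0,255,1,0,-6.5,0,255,1.5,0,-6.5,0,255,1.5,0,-6.5,0]'

```text
t: 11.82
ee_pos: [552.4, 131.3, 82.2]
orientation: [0.936, 2.997, 0.003]
ft_force: [-0.3, -0.1, -3.5]
width: 9.6
```

```bash
python3 -c "
from h import *
st()"
```

```text
t 11.82 p [552.4 131.3  82.2] ang 145.31 F [-0.29 -0.14 -3.53] Fbox -0.28 0.16 w 9.6 box -32.3 1.2 tilt [-9.0e-04  2.5e-03 -1.0e+00]
```

The weight (3.5 N) is now fully carried, raised 6.4 mm. I'll pull gently away from the panel, watching the force.

Call:
move_arm --increments '[255,0.3,-1,0,0,255,0.3,-2,0,0,255,0.3,-3,0,0,255,0.3,-4,0,0,255,0.3,-4,0,0]'

```text
t: 12.45
ee_pos: [549.8, 128.1, 82.2]
orientation: [0.936, 2.997, 0.003]
ft_force: [1.1, -0.2, -3.4]
width: 10.0
```

```bash
python3 -c "
from h import *
st()"
```

```text
t 12.45 p [549.8 128.1  82.2] ang 145.31 F [ 1.07 -0.19 -3.4 ] Fbox 0.45 -0.98 w 10.0 box -36.3 1.6 tilt [-8.0e-04  2.5e-03 -1.0e+00]
```

Call:
move_arm --increments '[255,0,-1,0,0,255,0,-2,0,0,255,0,-3,0,0,255,0,-4,0,0]'

```text
t: 12.95
ee_pos: [547.5, 124.7, 82.2]
orientation: [0.936, 2.997, 0.003]
ft_force: [-1.1, -0.5, -2.9]
width: 9.6
```

```bash
python3 -c "
from h import *
st()"
```

```text
t 12.95 p [547.5 124.7  82.2] ang 145.31 F [-1.06 -0.54 -2.89] Fbox -1.04 0.56 w 9.6 box -40.4 1.5 tilt [-8.0e-04  2.5e-03 -1.0e+00]
```

No resistance, so the heads have passed. Clearing the panel fully.

Call:
move_arm --increments '[255,0,-3,0,0,255,0,-7,0,0,255,0,-13,0,0,255,0,-22,0,0,255,0,-35,0,0,255,0,-45,-20,0,255,0,-50,-60,0,255,0,-50,-80,0,255,0,-50,-80,0,255,0,-50,-80,0]'

```text
t: 14.2
ee_pos: [518.0, 83.1, 161.2]
orientation: [0.937, 2.998, 0.002]
ft_force: [-0.6, -0.6, -3.7]
width: 9.8
```

```bash
python3 -c "
from h import *
st()
d=snap('side','side7'); cv2.imwrite('pics/side7b.png',d['frame'][120:270,150:350,::-1].repeat(4,0).repeat(4,1))
"
```

```text
t 14.2 p [518.   83.1 161.2] ang 145.3 F [-0.63 -0.56 -3.73] Fbox -0.82 0.2 w 9.8 box -91.4 2.2 tilt [ 1.0e-04  1.6e-03 -1.0e+00]
```

View pics/side7b.png

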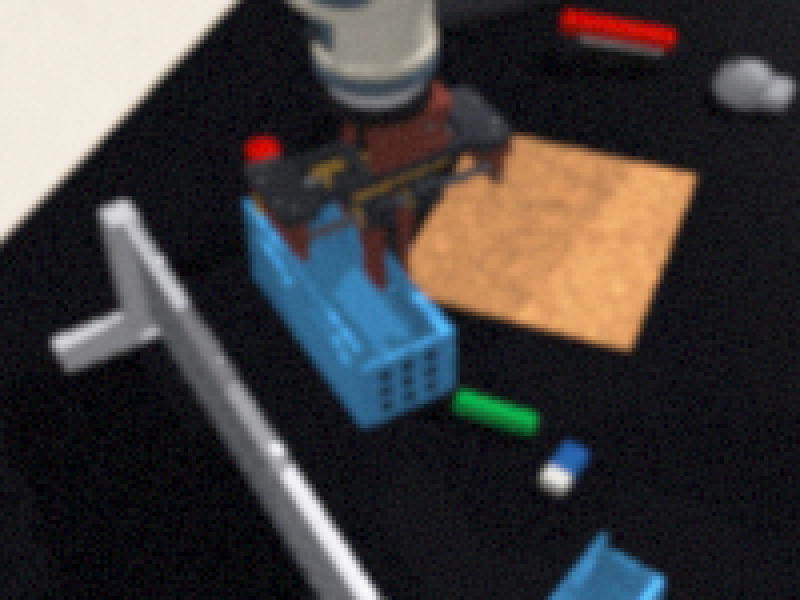

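The box is off the panel and hangs level; in the crop its back plate with both keyholes shows at (300,270). Next I'll cross-check the mat centre in the side view and work out the carry.

Run:
```python
from h import *
for n in('side0','top0','top4'):
    s=load(n); m=cv2.inRange(cv2.cvtColor(s['frame'],cv2.COLOR_RGB2HSV),(5,70,50),(25,255,255)); m=cv2.morphologyEx(m,cv2.MORPH_OPEN,np.ones((5,5)))
    c=max(cv2.findContours(m,0,2)[0],key=cv2.contourArea); q=cv2.approxPolyDP(cv2.convexHull(c),6,True)[:,0]
    P=np.array([onz(s,*map(float,p),4) for p in q]); print(n,q.tolist(),P.round(0)[:,:2].tolist(),P.mean(0).round(1),[np.linalg.norm(P[i]-P[i-1]).round() for i in range(len(P))])
a=94.6;b=np.radians(a-90)
g=[486-32.2*np.cos(b),-176-32.2*np.sin(b),161]; print(g); st(g,a); print(ctrl.get_obs()['qpos'].round(2))
```

```text
side0 [[269, 151], [323, 162], [307, 207], [248, 193]] [[609.0, -287.0], [392.0, -310.0], [368.0, -63.0], [581.0, -41.0]] [ 487.4 -175.1    4. ] [np.float64(248.0), np.float64(218.0), np.float64(248.0), np.float64(214.0)]
top0 [[275, 166], [317, 154], [354, 162], [375, 197], [371, 232], [338, 249], [280, 238]] [[587.0, -46.0], [626.0, -174.0], [603.0, -287.0], [497.0, -349.0], [392.0, -336.0], [340.0, -237.0], [369.0, -64.0]] [ 487.7 -213.2    4. ] [np.float64(219.0), np.float64(134.0), np.float64(115.0), np.float64(123.0), np.float64(106.0), np.float64(112.0), np.float64(176.0)]
top4 [[341, 155], [370, 179], [374, 232], [345, 257], [300, 257], [279, 244], [267, 222], [275, 166]] [[624.0, -247.0], [552.0, -335.0], [392.0, -345.0], [317.0, -258.0], [314.0, -124.0], [351.0, -61.0], [416.0, -24.0], [587.0, -46.0]] [ 444. -180.    4.] [np.float64(205.0), np.float64(114.0), np.float64(160.0), np.float64(115.0), np.float64(134.0), np.float64(73.0), np.float64(75.0), np.float64(173.0)]
[np.float64(453.90372011370886), np.float64(-178.58240536338926), 161]
t 14.25 p [517.9  83.2 160.9] ang 145.31 F [-0.14 -0.13 -3.55] Fbox -0.19 0.04 w 10.1 box -91.4 2.3 tilt [ 6.0e-04  1.1e-03 -1.0e+00]
inc [ -96.4 -251.6   -0.4] yaw 50.70722544240519
[ 0.14  0.36  1.9   0.    0.88 -0.83]
```

Call:
move_arm --increments '[255,-10,-25,0,5,255,-22,-58,0,12,255,-36,-95,0,20,255,-52,-136,0,28,255,-67,-175,0,36,255,-82,-213,0,44,255,-92,-240,0,50,255,-96,-252,0,50.7,255,-96,-252,0,50.7,255,-96,-252,0,50.7]'

```text
t: 15.5
ee_pos: [453.3, -177.8, 160.2]
orientation: [-2.127, -2.309, -0.002]
ft_force: [-0.9, -0.1, -3.5]
width: 9.7
```

Run:
```python
from h import *
st([454,-178.5,50],94.6)
d=snap('side','side8'); cv2.imwrite('pics/side8b.png',d['frame'][90:240,190:390,::-1].repeat(4,0).repeat(4,1))
```

```text
t 15.5 p [ 453.3 -177.8  160.2] ang 94.7 F [-0.89 -0.15 -3.47] Fbox -0.63 0.65 w 9.7 box -342.9 -92.8 tilt [ 1.8e-03 -4.0e-04 -1.0e+00]
inc [ -0.9   0.6 110.2] yaw 0.09589305206611698
```

View pics/side8b.png

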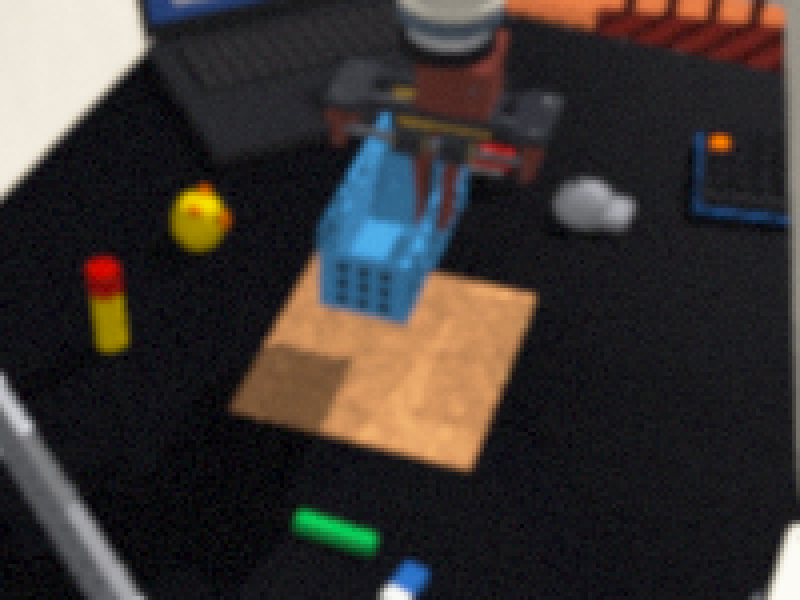

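The box is held level above the mat. Lowering to just above it.

Call:
move_arm --increments '[255,-1,0.6,30,0,255,-1,0.6,65,0,255,-1,0.6,92,0,255,-1,0.6,108,0,255,-1,0.6,113,0,255,-1,0.6,113,0,255,-1,0.6,113,0]'

```text
t: 16.42
ee_pos: [454.8, -178.7, 48.1]
orientation: [2.128, 2.311, 0.002]
ft_force: [-0.1, 0.1, -4.2]
width: 9.6
```

Run:
```python
from h import *
st([454,-178.5,43],94.6)
```

```text
t 16.43 p [ 454.8 -178.7   48.1] ang 94.72 F [-0.1   0.14 -4.22] Fbox 0.06 0.17 w 9.6 box -342.8 -94.5 tilt [ 9.0e-04  1.2e-03 -1.0e+00]
inc [ 0.3 -0.8  5.1] yaw 0.1156007036890685
```

Call:
move_arm --increments '[255,0,0,1,0,255,0,0,2,0,255,0,0,3,0,255,0,0,4,0,255,0,0,4,0]'

```text
t: 17.05
ee_pos: [454.7, -178.7, 44.0]
orientation: [-2.128, -2.311, -0.002]
ft_force: [-0.2, -1.3, -3.4]
width: 9.8
```

Run:
```python
from h import *
st([454,-178.5,43],94.6)
```

```text
t 17.05 p [ 454.7 -178.7   44. ] ang 94.72 F [-0.15 -1.27 -3.42] Fbox -1.13 -0.6 w 9.8 box -342.8 -94.4 tilt [ 0.001  0.001 -1.   ]
inc [ 0.2 -0.7  1. ] yaw 0.11505564250984435
```

Call:
move_arm --increments '[255,0,0,0.7,0,255,0,0,1.4,0,255,0,0,1.4,0]'

```text
t: 17.42
ee_pos: [454.8, -178.6, 42.8]
orientation: [2.128, 2.311, 0.002]
ft_force: [-0.0, 1.9, 0.9]
width: 9.7
```

```bash
python3 -c "
from h import *
st()"
```

```text
t 17.43 p [ 454.8 -178.6   42.8] ang 94.72 F [-0.04  1.93  0.85] Fbox 1.57 1.13 w 9.7 box -342.7 -94.5 tilt [ 0.001   0.0012 -1.    ]
```

Call:
move_arm --increments '[255,0,0,0.7,0,255,0,0,1.4,0,255,0,0,1.4,0]'

```text
t: 17.8
ee_pos: [454.8, -178.7, 42.7]
orientation: [2.128, 2.311, 0.003]
ft_force: [-5.5, 2.6, 19.6]
width: 10.0
```

```bash
python3 -c "
from h import *
st()"
```

```text
t 17.8 p [ 454.8 -178.7   42.7] ang 94.72 F [-5.55  2.63 19.59] Fbox -0.99 6.06 w 10.0 box -342.7 -94.5 tilt [ 9.0e-04  1.4e-03 -1.0e+00]
```

Contact with the mat, now pressing at 19.6 N. I'll ease up about 1 mm of target, then open part way and rise.

Call:
move_arm --increments '[255,0,0,0,0,255,0,0,0,0]'

```text
t: 18.05
ee_pos: [454.9, -178.7, 42.8]
orientation: [2.128, 2.31, 0.003]
ft_force: [-0.7, 0.3, 3.4]
width: 9.5
```

```bash
python3 -c "
from h import *
st()"
```

```text
t 18.05 p [ 454.9 -178.7   42.8] ang 94.72 F [-0.67  0.34  3.38] Fbox -0.1 0.74 w 9.5 box -342.7 -94.7 tilt [ 7.0e-04  1.8e-03 -1.0e+00]
```

Call:
move_arm --increments '[225,0,0,0,0,200,0,0,0,0,160,0,0,0,0,130,0,0,0,0,130,0,0,0,0,130,0,0,-15,0,130,0,0,-45,0,130,0,0,-100,0,130,0,0,-150,0,130,0,0,-160,0,130,0,0,-160,0]'

```text
t: 19.42
ee_pos: [454.8, -178.9, 203.5]
orientation: [2.126, 2.309, 0.004]
ft_force: [-0.8, -0.6, -0.3]
width: 42.7
```

Run:
```python
from h import *
st()
```

```text
t 19.43 p [ 454.8 -178.9  203.5] ang 94.72 F [-0.79 -0.63 -0.27] Fbox -0.97 0.29 w 42.7 box -342.9 -94.6 tilt [-2.0e-04  3.4e-03 -1.0e+00]
```

Call:
move_arm --increments '[130,0,0,-10,0,130,40,0,-20,0,130,90,0,-30,0,130,150,0,-30,0,130,200,0,-30,0,130,230,0,-30,0,130,230,0,-30,0,130,230,0,-30,0]'

```text
t: 20.42
ee_pos: [435.5, 49.8, 233.0]
orientation: [2.127, 2.31, 0.002]
ft_force: [0.4, -0.3, 0.4]
width: 42.7
```

Run:
```python
from h import *
st(); snap('top','top9');snap('side','side9')
```

```text
t 20.43 p [435.5  49.8 233. ] ang 94.74 F [ 0.38 -0.28  0.41] Fbox -0.01 -0.47 w 42.7 box -165.7 51.2 tilt [-5.0e-04  1.9e-03 -1.0e+00]
```

View pics/top9.png

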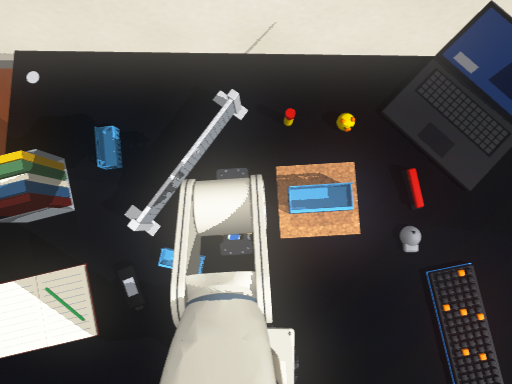

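View pics/side9.png

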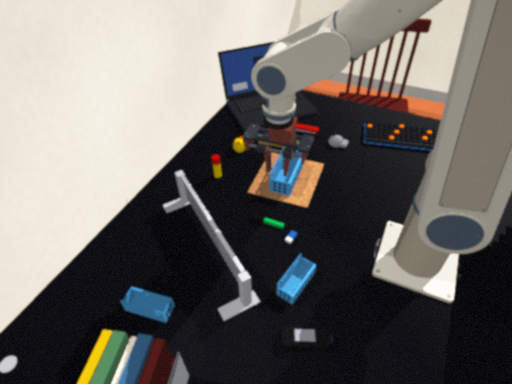

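The top view shows the box upright on the mat at about (321,198), with the bystanders unmoved. Checking the numbers on centring and movement.

Run:
```python
from h import *
t=load('top9');h=cv2.cvtColor(t['frame'],cv2.COLOR_RGB2HSV)
m=cv2.inRange(h,(95,90,60),(115,255,255));m[:,:270]=0;m[:,362:]=0;m[240:]=0;m[:160]=0
c=max(cv2.findContours(m,0,2)[0],key=cv2.contourArea);R=cv2.minAreaRect(c);print(R)
b=np.array([onz(t,*p,64) for p in cv2.boxPoints(R)]);print('box',b.mean(0).round(1),np.linalg.norm(b[0]-b[1]),np.linalg.norm(b[1]-b[2]))
print('predicted px of box at mat centre z60',proj(t,[487,-175.5,64]))
a=load('top0')['frame'].astype(int);d=np.abs(a-t['frame']).max(2)>60
print('diff outside', [ (n,int(d[v-12:v+12,u-12:u+12].sum())) for n,u,v in(('glue',289,117),('piggy',346,122),('stapler',415,188),('mouse',410,239),('boxL',108,147))])
a=load('side0')['frame'].astype(int);d=np.abs(a-load('side9')['frame']).max(2)>60
print([ (n,int(d[v-8:v+8,u-10:u+10].sum())) for n,u,v in(('marker',274,223),('eraser',291,237),('glue',217,166),('box2',296,279))])
```

```text
((320.0350341796875, 197.56033325195312), (27.19693374633789, 63.7506103515625), 86.42366790771484)
box [ 488.1 -173.6   64. ] 182.7581000105305 77.87463937599347
predicted px of box at mat centre z60 (np.float64(320.654267319405), np.float64(197.90821364752475))
diff outside [('glue', 0), ('piggy', 0), ('stapler', 0), ('mouse', 0), ('boxL', 377)]
[('marker', 18), ('eraser', 52), ('glue', 0), ('box2', 22)]
```

Run:
```python
from h import *
f=lambda n,y,x:cv2.resize(load(n)['frame'][y:y+60,x:x+80,::-1],(400,300),interpolation=0)
cv2.imwrite('pics/cmp.png',np.vstack([np.hstack([f('side0',200,245),f('side9',200,245)]),np.hstack([f('top0',120,70),f('top9',120,70)])]))
```

```text
(no output)
```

View pics/cmp.png

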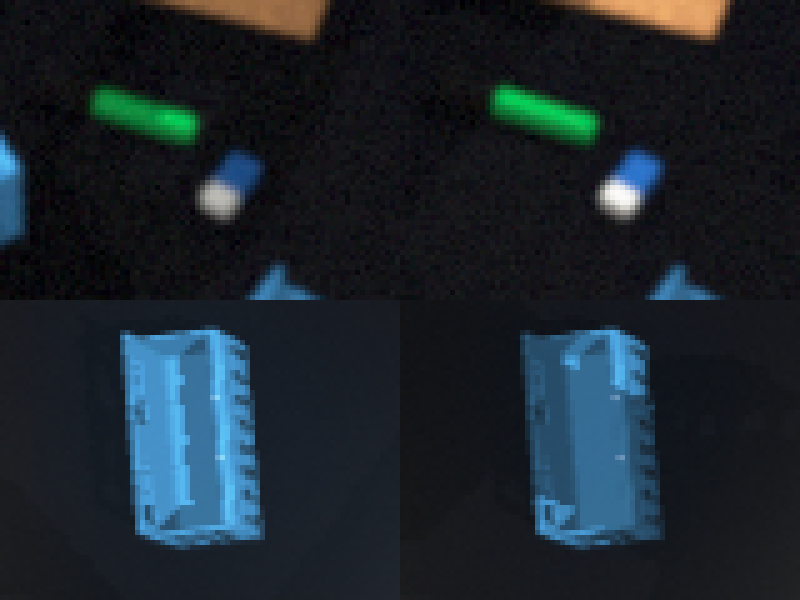

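Before and after, the highlighter, eraser and look-alike box sit at identical pixels; only the shading changed. Handing in.

```bash
python3 -c "
from h import *
print(ctrl.close_job())"
```

```text
the job is handed in; nothing more can be done
None
```

The pen box is off the panel and standing upright in the middle of the cork mat. I handed the job in at about 20.5 s of the 56 s allowed; the hand-in gives no verdict.

- **Slide:** I pushed the box along the panel from its end until it caught, after about 18–19 mm. The push took roughly 1–2.5 N and rose to 6 N at the catch. Pictures showed it had dropped about 7 mm, against the 6 mm expected.
- **Lift-off:** I gripped the front lip, raised the box 6.4 mm until its full weight (about 3.5 N) was carried, and shifted it back 1.6 mm to centre the studs. It then came straight off the studs with no resistance I could feel.
- **Placing:** I turned the box square to the mat and lowered it until it touched. One small step pressed it into the mat at 19.6 N; I eased that to 3.4 N before letting go.
- **Last checks:** The top camera puts the box within about 2 mm of the mat's centre, and the gripper is clear of everything. The glue stick, piggy, stapler, mouse, highlighter, eraser and both look-alike boxes are unmoved.
- **Check that disagreed:** A picture comparison flagged changes at the highlighter, the eraser and both look-alike boxes. Viewed side by side, the highlighter, the eraser and the look-alike behind the panel had only changed in shading. The other look-alike had few changed pixels and was in the same place in both side views.

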